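# Check the two slide feeders, take the binding one out of service and load the sound one

## Robot

A 6-joint arm with a two-finger parallel gripper is mounted at the origin on the work surface. World frame = base frame: x ahead of the robot, y to its left, z up, the work surface at z = 0. Lengths are in m, angles in degrees, forces in N, time in s.
With the tool pointing down it reaches from about 0.35 to 0.875 m from the base axis. Payload 4.2 kg.
Tool frame: the origin (TCP) lies midway between the tips of the shut fingers; the grasp point (between the pads) lies 19 mm behind it; y points along the fingers, z is the direction in which the jaws open and shut, and the axes are right-handed (so a half turn about y gives the same grasp; the last joint's range is limited). The gripper opens to 87 mm and grips with 3 to 60 N. Pads are 19 mm wide; open, the fingers measure 117 mm over their backs; the gripper's body (75 mm by 190 mm) begins 51 mm behind the grasp point.
Start: joints at [-52.219, 22.042, 0.453, 0, -68.411, -14.817], TCP at [0.244, -0.575, 0.202] pointing down, gripper open.
Joint ranges: [-179.83, 179.83], [-69.29, 118.12], [-61.27, 80.66], [-181.25, 117.63], [-171.15, -9.14], [-177.46, 177.46]. Speed limits (degrees/s): [159.86, 159.86, 180, 180, 180, 180].

## Interface

Orientations are given as [roll, pitch, yaw] about the fixed x, y, z axes, in that order (R = Rz(yaw) Ry(pitch) Rx(roll)).
In Python, from workcell import env gives the robot as it stands. The module is installed in compiled form; this text tells all that it offers. Calls block until the motion is done:
- env.goto(position, orientation): joint-space move of the TCP to a pose.
- env.move_straight(position, rotation=None, rate=0.15, force_limit=None): straight line of the TCP; rotation=None keeps the orientation; rate is the mean speed in m/s. With force_limit (N) it stops when the force on the tool has changed by that much, and returns True; else False.
- env.set_joints(angles): joint-space move.
- env.gripper_to(opening, grasp_force=None): opening from 0.0 (shut) to 1.0 (fully open); grasp_force is the grip in N (None keeps the last); returns when the fingers have stopped.
- env.dwell(seconds).
- env.inverse_kinematics(position, orientation): joint angles nearest the present ones, or None.
- env.read_state(): the state.
- env.grab_frame(name): name is "scene" or "side" or "wrist"; returns a dict with "image" (384x512x3 uint8, blue, green, red), "fx", "fy", "cx", "cy" (pixels), "position" and "orientation" of the camera in the world. Camera axes: x right, y up, looking along -z (the intrinsics and any distortion apply to the point x, -y, -z); pixel columns grow to the right and rows downward; lengths in m; the calibration is good to about 2 mm. A picture is of the moment at which its call begins. There is no depth.
A pose or a line that the arm cannot do raises env.Unreachable and nothing moves.
- env.close_job(): hands the job in, once; it reports no verdict.
Trained networks look in a picture, given as the dict that the camera call returned (one of the last four; its "shot" number tells which), for a name from the list of things; names that differ only in an ending like _2 or _b are one class to them, and where a whole thing is asked for, a point or a joint stands for the part that bears it (a point fixed in the world has none). Each returns a list of dicts, best first, with "score" (0 to 1); they miss things now and then, are a little off and sometimes report something else, mostly with a low value. They report only what shows in the picture. A call takes as long as a camera call. They do not tell look-alikes from the thing itself.
- env.search_frame(picture, thing): "xyz" ([x, y, z] in m, in world coordinates, good to about 4 mm: the middle of the surface that is visible of it).
- env.trace(picture, thing): "mask" (384x512 bool, what is visible of it).
The state is a dict: "clock": time; "joint_positions": joint angles; "qvel": joint speeds; "joint_torque": joint torques, N m; "position": TCP position; "tool_rot": TCP orientation; "force": force on the tool from outside, world axes, zero at the start; "wrist_torque": the same for the moment, N m; "opening": opening from 0.0 (shut) to 1.0 (fully open).
Only numpy, scipy, OpenCV 4.12 (cv2) and the standard library are available. Lean on these libraries where they do the work, as an engineer would, in place of code of your own. Each camera call takes 0.05 s, during which the arm holds its last target. There are 200 camera calls.

## Task

One of the two spring feeder columns on the lab bench binds: first try both empty platforms by pushing each about 40 mm down, or as far as it goes, and letting it spring back up, and only then throw the red lever of the column that binds over to out of service, leaving the other lever as it is. After that load every slide cassette from the white mat, lying flat with its windowed side up, into the sound column, pushing each one down against the spring until the latches snap over it and hold it. Leave the bottles, the beaker and the sharps box where they stand.

Things in the scene. Friction and masses are not known exactly. Their poses are not given: they have to be found in the camera images.
- cassette1_mid (a point): slide cassette, a flat closed box 100 (x) x 48 (y) x 22 (z) mm, 90 g, blue with a white top showing five grey windows and a yellow patch near its +x end; the point is its centre, half-way up, 11 mm over its underside; z is up. Lies flat on the white mat (3 mm thick). Three or four are there
- cassette2_mid (a point): slide cassette, a flat closed box 100 (x) x 48 (y) x 22 (z) mm, 90 g, blue with a white top showing five grey windows and a yellow patch near its +x end; the point is its centre, half-way up, 11 mm over its underside; z is up. Lies flat on the white mat (3 mm thick). Three or four are there
- cassette3_mid (a point): slide cassette, a flat closed box 100 (x) x 48 (y) x 22 (z) mm, 90 g, blue with a white top showing five grey windows and a yellow patch near its +x end; the point is its centre, half-way up, 11 mm over its underside; z is up. Lies flat on the white mat (3 mm thick). Three or four are there
- cassette4_mid (a point): slide cassette, a flat closed box 100 (x) x 48 (y) x 22 (z) mm, 90 g, blue with a white top showing five grey windows and a yellow patch near its +x end; the point is its centre, half-way up, 11 mm over its underside; z is up. Lies flat on the white mat (3 mm thick). Three or four are there
- mouth_a (a point): feeder column a, an upright white magazine bolted to the bench: point on its axis level with the flat undersides of its two spring latches, 130 mm over the bench; z up, x along the shaft's length. A cassette is latched once its top is below this point: the latches snap over it and the spring holds it up against them, its centre 11 mm or more below this point
- rim_a (a point): top of column a, on its axis, 176 mm over the bench. Shaft 105 (x) x 53 (y) mm inside, open above, the top 16 mm flaring out to 64 mm (x) and 39 mm (y) from the axis. From 98 mm over the bench up, the long sides are cut away over the middle 66 mm, leaving room for fingers on a cassette's 48 mm sides
- seat_a (a point): on column a's axis, 145 mm over the bench: where the underside of a cassette let down level, along x either way round, rests (+-4 mm) on the sloping tops of the two steel latches at the short ends. Pushed at its middle it spreads them and latches about 37 mm lower (top below the latches), with 4 mm overtravel; about 8 N for the first, 15 N for the fourth. Four fit
- platform_a_top (a point): middle of the top face of column a's green spring platform (98 x 46 mm), which fills the shaft; at rest 127 mm over the bench, just under the latches. Can be reached from above with shut fingers
- platform_a (a joint): downward travel of column a's spring platform in m: 0 at rest at the top. A sound one goes down to 0.098 (about 6 N at first, 130 N/m more) and springs back; one that binds stops dead after about 0.010 m. One of the two columns binds, which one changes and cannot be seen
- lever_a_tip (a point): tip of the red out-of-service lever of column a, a 90 mm toggle on a grey block on the feeder's foot, 135 mm before the column's axis (towards -x of mouth_a); it swings sideways, along the y axis of mouth_a
- lever_a (a joint): angle of lever a in rad: 0 to 0.1 in service (leaning to +y of mouth_a), 1.0 out of service (leaning to -y); stays where it is left; a few N at the tip move it
- mouth_b (a point): feeder column b, an upright white magazine bolted to the bench: point on its axis level with the flat undersides of its two spring latches, 130 mm over the bench; z up, x along the shaft's length. A cassette is latched once its top is below this point: the latches snap over it and the spring holds it up against them, its centre 11 mm or more below this point
- rim_b (a point): top of column b, on its axis, 176 mm over the bench. Shaft 105 (x) x 53 (y) mm inside, open above, the top 16 mm flaring out to 64 mm (x) and 39 mm (y) from the axis. From 98 mm over the bench up, the long sides are cut away over the middle 66 mm, leaving room for fingers on a cassette's 48 mm sides
- seat_b (a point): on column b's axis, 145 mm over the bench: where the underside of a cassette let down level, along x either way round, rests (+-4 mm) on the sloping tops of the two steel latches at the short ends. Pushed at its middle it spreads them and latches about 37 mm lower (top below the latches), with 4 mm overtravel; about 8 N for the first, 15 N for the fourth. Four fit
- platform_b_top (a point): middle of the top face of column b's green spring platform (98 x 46 mm), which fills the shaft; at rest 127 mm over the bench, just under the latches. Can be reached from above with shut fingers
- platform_b (a joint): downward travel of column b's spring platform in m: 0 at rest at the top. A sound one goes down to 0.098 (about 6 N at first, 130 N/m more) and springs back; one that binds stops dead after about 0.010 m. One of the two columns binds, which one changes and cannot be seen
- lever_b_tip (a point): tip of the red out-of-service lever of column b, a 90 mm toggle on a grey block on the feeder's foot, 135 mm before the column's axis (towards -x of mouth_b); it swings sideways, along the y axis of mouth_b
- lever_b (a joint): angle of lever b in rad: 0 to 0.1 in service (leaning to +y of mouth_b), 1.0 out of service (leaning to -y); stays where it is left; a few N at the tip move it
- reagent: bystander: amber reagent bottle, 84 mm across, 190 tall, blue cap; origin under its centre
- jar: bystander: small amber jar, 60 mm across, 85 tall; origin under its centre
- beaker: bystander: glass beaker, 72 mm across, 95 tall; origin under its centre
- sharps: bystander: red sharps box with a yellow lid, 124 x 124 x 190 mm; origin under its centre
Things that resemble listed ones, but are neither listed nor needed, are in the scene too. Leave any green or pink look-alike of the part that bears cassette2_mid alone.

How it is judged (in metres and radians):
On the way, in this order (a step that is already met when the one before it is completed fails the run):
1. the sound platform has been pushed well down (over 25 mm) with both levers still in service (value of joint any of platform_a, platform_b above 0.025 m and value of joint each of lever_a, lever_b below 0.3 rad), for 0.05 s.
2. both empty platforms are back up (value of joint each of platform_a, platform_b below 0.006 m), for 0.1 s.
3. one lever is thrown to out of service (over 0.8 rad), the other not, and both platforms are still up (all of step 2 and ((value of joint lever_b above 0.8 rad and value of joint lever_a below 0.3 rad) or (value of joint lever_a above 0.8 rad and value of joint lever_b below 0.3 rad))), for 0.2 s.
At the end, for the whole second after the job is handed in: every cassette that is there is latched in one and the same column (centre at least 8 mm below the latches' underside, within 8 mm of the column's axis, upright within 0.1 rad, at rest); the other column's lever is past 0.8 rad and the loaded column's lever below 0.3 rad (((z of cassette1_mid in the frame of mouth_a between -0.105 and -0.008 m and horizontal distance between each of cassette1_mid, cassette2_mid, cassette3_mid, cassette4_mid and mouth_a below 0.008 m and angle between each of cassette1_mid, cassette2_mid, cassette3_mid, cassette4_mid's own z axis and vertical below 0.1 rad and z of cassette2_mid in the frame of mouth_a between -0.105 and -0.008 m and z of cassette3_mid in the frame of mouth_a between -0.105 and -0.008 m and z of cassette4_mid in the frame of mouth_a between -0.105 and -0.008 m and value of joint lever_b above 0.8 rad and value of joint lever_a below 0.3 rad) or (z of cassette1_mid in the frame of mouth_b between -0.105 and -0.008 m and horizontal distance between each of cassette1_mid, cassette2_mid, cassette3_mid, cassette4_mid and mouth_b below 0.008 m and angle between each of cassette1_mid, cassette2_mid, cassette3_mid, cassette4_mid's own z axis and vertical below 0.1 rad and z of cassette2_mid in the frame of mouth_b between -0.105 and -0.008 m and z of cassette3_mid in the frame of mouth_b between -0.105 and -0.008 m and z of cassette4_mid in the frame of mouth_b between -0.105 and -0.008 m and value of joint lever_a above 0.8 rad and value of joint lever_b below 0.3 rad)) and linear speed of each of cassette1, cassette2, cassette3, cassette4 below 0.02 m/s); the robot touches nothing.
It fails at once if the reagent is moved by more than 30 mm or tipped (distance of reagent from where it was at the start of the episode above 0.03 m or angle between reagent's own z axis and vertical above 0.35 rad).
It fails at once if the jar is moved by more than 30 mm or tipped (distance of jar from where it was at the start of the episode above 0.03 m or angle between jar's own z axis and vertical above 0.35 rad).
It fails at once if the beaker is moved by more than 30 mm or tipped (distance of beaker from where it was at the start of the episode above 0.03 m or angle between beaker's own z axis and vertical above 0.35 rad).
It fails at once if the sharps is moved by more than 30 mm or tipped (distance of sharps from where it was at the start of the episode above 0.03 m or angle between sharps's own z axis and vertical above 0.35 rad).
Of jam_a, jam_b only 1 to 1 are there at a start; the rules pass over those that are not, and their reading is None.
Of cassette1, cassette2, cassette3, cassette4 only 3 to 4 are there at a start; the rules pass over those that are not, and their reading is None.
At some moment in a run one of cassette1, cassette2, cassette3, cassette4 may be knocked a few centimetres aside while the robot is not near it.
Once in a run the grip may slacken for a moment while it holds something.
It also fails if it takes over 210 s, if anything falls off the work surface, if the arm or the gripper's body presses on something with over 40 N, if the wrist force passes 120 N, or if a joint passes its speed limit or range.

## Working session

There is one attempt and no reset: what is moved stays moved. The work goes in short steps, each a Python script; the robot and the scene stay as the last script left them, time stands still between calls to the robot, and variables do not carry over. Pictures are saved under pics/ and viewed, about 12 in all and at most 16, crops included, and the job is handed in when it is done.

```bash
mkdir -p pics; cat > h.py <<'E'
import numpy as np, cv2
from workcell import env
from scipy.spatial.transform import Rotation as R
def save(f,n): cv2.imwrite(f'pics/{n}.png',f['image'])
def cam(f):
    o=np.array(f['orientation'],float)
    M=R.from_euler('xyz',o,degrees=True).as_matrix() if o.shape==(3,) else (R.from_quat(o).as_matrix() if o.shape==(4,) else o)
    return np.array(f['position']),M
def pix2z(f,u,v,z):
    p,M=cam(f); d=M@np.array([(u-f['cx'])/f['fx'],-(v-f['cy'])/f['fy'],-1]); return p+d*(z-p[2])/d[2]
def proj(f,X):
    p,M=cam(f); c=M.T@(np.array(X)-p); return np.array([f['cx']+f['fx']*c[0]/-c[2], f['cy']-f['fy']*c[1]/-c[2]])
E
python3 - <<'E'
from h import *
for n in ('scene','side'):
    f=env.grab_frame(n); save(f,n+'0'); print(n,{k:v for k,v in f.items() if k!='image'})
    for t in ('cassette1_mid','mouth_a','rim_a','platform_a_top','lever_a_tip','reagent','jar','beaker','sharps'):
        print(t,[(np.round(r['xyz'],3).tolist(),round(r['score'],2)) for r in env.search_frame(f,t)])
s=env.read_state(); print(s)
cv2.imwrite('pics/both0.png',0) if 0 else None
E
```

```text
scene {'fx': 375.1081582276052, 'fy': 375.1081582276052, 'cx': 259.21324210606934, 'cy': 190.63158125752128, 'position': array([1.17350282, 0.24922751, 1.27483675]), 'orientation': array([ 30.89874517,   0.60853627, 107.94286216]), 'shot': 1}
cassette1_mid []
mouth_a [([0.56, -0.255, 0.075], 0.81), ([0.573, -0.072, 0.09], 0.63), ([0.569, -0.277, 0.127], 0.19)]
rim_a [([0.568, -0.074, 0.088], 0.77), ([0.563, -0.252, 0.068], 0.55)]
platform_a_top [([0.559, -0.254, 0.073], 0.55), ([0.578, -0.091, 0.124], 0.54), ([0.456, -0.057, 0.117], 0.29)]
lever_a_tip [([0.623, 0.326, 0.026], 0.61), ([0.449, -0.063, 0.115], 0.48)]
reagent [([0.452, -0.061, 0.115], 0.72), ([0.664, 0.478, 0.122], 0.57), ([0.574, -0.276, 0.129], 0.45)]
jar [([0.769, 0.166, 0.085], 0.7)]
beaker [([0.749, 0.024, 0.05], 0.86)]
sharps [([0.552, -0.486, 0.162], 0.89), ([0.581, -0.086, 0.13], 0.47)]
side {'fx': 409.8779422728167, 'fy': 409.8779422728167, 'cx': 258.6878187527804, 'cy': 192.88837498660823, 'position': array([-0.193934  ,  0.86718641,  1.10571229]), 'orientation': array([  49.60698366,   -0.16303042, -138.013109
[... 489 characters left out ...]
.524, -0.252, 0.065], 0.26)]
{'clock': 1.0, 'joint_positions': array([-5.22199795e+01,  2.20432584e+01,  4.51414654e-01,  1.49956906e-03,
       -6.84108560e+01, -1.48188703e+01]), 'qvel': array([ 0.00607299,  0.0461298 ,  0.02476757, -0.05509276,  0.05001339,
       -0.0142771 ]), 'joint_torque': array([-4.05946948e-04, -3.90472412e+01,  1.87622380e+01,  4.22448948e+00,
        1.54538703e-02, -2.32727382e-05]), 'position': array([ 0.2438439 , -0.57544305,  0.20242902]), 'tool_rot': array([-8.99977467e+01,  2.03846650e-03,  2.29617021e+01]), 'force': array([-0.03333745,  0.20120319, -0.62445942]), 'wrist_torque': array([ 0.02770252,  0.06424885, -0.04688323]), 'opening': 0.9975221656564291}
```

View pics/scene0.png

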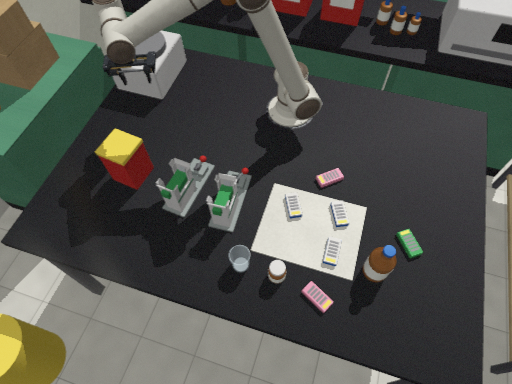

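View pics/side0.png

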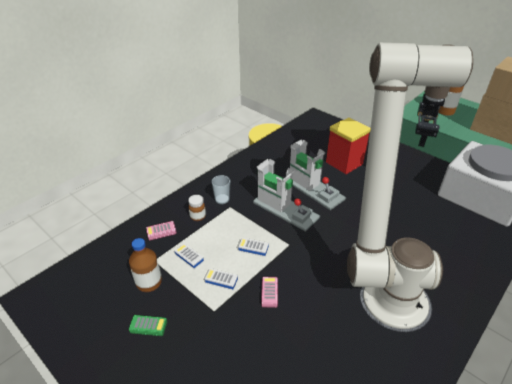

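The scene view shows three blue and white cassettes on the mat, at (293,205), (340,213) and (332,250). The pink and green ones off the mat are look-alikes. The columns are at (177,190) and (226,205), with their red lever knobs towards the robot. Next I'll look with the wrist camera from above both areas.

```bash
python3 - <<'E'
from h import *
print(env.gripper_to(0.0))
ims=[]
for n,p in (('cols',[0.48,-0.165,0.42]),('mat',[0.56,0.25,0.42])):
    env.goto(p,[-90,0,0]); env.dwell(.3)
    f=env.grab_frame('wrist'); save(f,n); np.save(n,f,allow_pickle=True)
    print(n,{k:v for k,v in f.items() if k!='image'})
    for t in ('cassette1_mid','mouth_a','platform_a_top','lever_a_tip'):
        print(t,[(np.round(r['xyz'],3).tolist(),round(r['score'],2)) for r in env.search_frame(f,t)])
    ims.append(f['image'])
print(env.read_state()['clock'])
cv2.imwrite('pics/two.png',cv2.resize(np.hstack(ims),(800,300)))
E
```

```text
False
cols {'fx': 310.7017642046156, 'fy': 310.7017642046156, 'cx': 258.5894760162333, 'cy': 190.3708236209527, 'position': array([ 0.39908286, -0.16477606,  0.60179901]), 'orientation': array([-1.71750000e+01, -6.76798939e-02,  9.00082415e+01]), 'shot': 3}
cassette1_mid []
mouth_a [([0.517, -0.268, 0.041], 0.89), ([0.519, -0.099, 0.036], 0.59)]
platform_a_top [([0.587, -0.094, 0.127], 0.88)]
lever_a_tip [([0.448, -0.062, 0.117], 0.65)]
mat {'fx': 310.7017642046156, 'fy': 310.7017642046156, 'cx': 258.5894760162333, 'cy': 190.3708236209527, 'position': array([0.47915007, 0.24983281, 0.60222543]), 'orientation': array([-1.72203710e+01, -8.04549548e-02,  8.99863276e+01]), 'shot': 4}
cassette1_mid []
mouth_a [([0.541, -0.072, 0.077], 0.69), ([0.594, -0.237, 0.009], 0.6), ([0.737, 0.169, 0.049], 0.39)]
platform_a_top [([0.586, -0.085, 0.129], 0.81), ([0.546, -0.069, 0.08], 0.39)]
lever_a_tip [([0.45, -0.051, 0.122], 0.71)]
7.0667
```

View pics/cols.png

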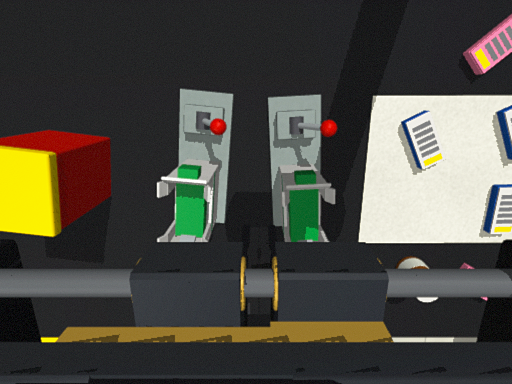

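View pics/mat.png

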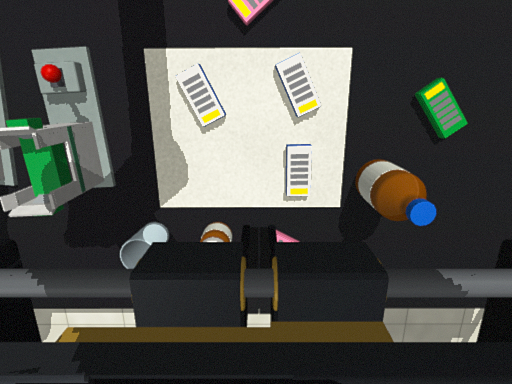

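The wrist camera looks ahead of the hand with image up = -x. It shows both columns at about (190,205) and (303,205) and the knobs at (218,127) and (329,128), plus the three cassettes on the mat. Next I'll take a closer view of each column from above.

```bash
python3 - <<'E'
from h import *
ims=[]
for n,y in (('c1',-0.26),('c2',-0.075)):
    env.goto([0.625,y,0.34],[-90,0,0]); env.dwell(.3)
    f=env.grab_frame('wrist'); np.save(n,f,allow_pickle=True)
    for t in ('platform_a_top','lever_a_tip'):
        print(t,[(np.round(r['xyz'],3).tolist(),round(r['score'],2)) for r in env.search_frame(f,t)])
    ims.append(f['image'][0:260,90:430])
print(env.read_state()['clock'])
cv2.imwrite('pics/cc.png',cv2.resize(np.vstack(ims),None,fx=1.15,fy=1.15,interpolation=cv2.INTER_CUBIC))
E
```

```text
platform_a_top [([0.587, -0.09, 0.129], 0.76)]
lever_a_tip [([0.453, -0.064, 0.113], 0.69)]
platform_a_top [([0.586, -0.092, 0.129], 0.7)]
lever_a_tip [([0.454, -0.064, 0.119], 0.88), ([0.623, 0.307, 0.026], 0.67), ([0.539, -0.265, 0.11], 0.55)]
10.6167
```

View pics/cc.png

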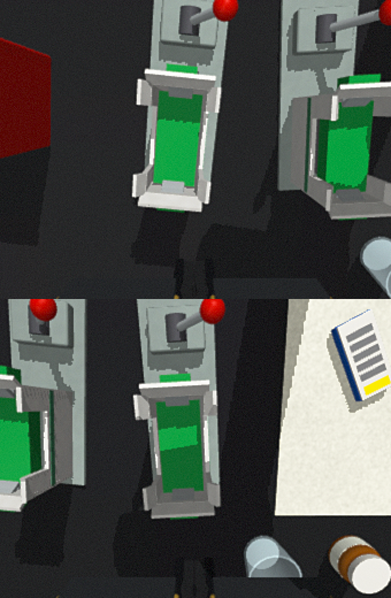

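```bash
python3 - <<'E'
from h import *
for n,u0 in (('c1',239),('c2',246)):
    f=np.load(n+'.npy',allow_pickle=True).item(); im=f['image']
    print(n,cam(f)[0])
    hsv=cv2.cvtColor(im,cv2.COLOR_BGR2HSV)
    g=((hsv[...,0]>45)&(hsv[...,0]<80)&(hsv[...,1]>150)&(hsv[...,2]>60)).astype(np.uint8)
    c,l,st,ce=cv2.connectedComponentsWithStats(g)
    for i in range(1,c):
        if st[i,4]>60 and abs(ce[i,0]-u0)<70: 
            v,u=np.nonzero(l==i); P=np.array([pix2z(f,a,b,.127)[:2] for a,b in zip(u,v)],np.float32)
            r=cv2.minAreaRect(P); print('green',st[i],np.round(r[0],4),np.round(r[1],4),round(r[2],1))
    # white bright
    w=((hsv[...,1]<25)&(hsv[...,2]>175)).astype(np.uint8); w[:,:150]=0; w[:,310:]=0; w[245:]=0
    c,l,st,ce=cv2.connectedComponentsWithStats(w)
    for i in range(1,c):
        if st[i,4]>40: 
            v,u=np.nonzero(l==i); P=np.array([pix2z(f,a,b,.176)[:2] for a,b in zip(u,v)],np.float32)
            print('white',st[i],np.round(P.min(0),3),np.round(P.max(0),3))
    r_=((hsv[...,0]<8)|(hsv[...,0]>172))&(hsv[...,1]>150); r_=r_.astype(np.uint8); r_[:,:180]=0; r_[:,340:]=0
    v,u=np.nonzero(r_); print('red',u.mean(),v.mean(),len(u), pix2z(f,u.mean(),v.mean(),.11))
    cv2.imwrite(f'pics/{n}_z.png',cv2.resize(im[30:220,170:320],None,fx=3,fy=3,interpolation=cv2.INTER_CUBIC))
a=cv2.imread('pics/c1_z.png');b=cv2.imread('pics/c2_z.png')
cv2.imwrite('pics/cz.png',cv2.resize(np.hstack([a,b]),(800,507)))
E
```

```text
c1 [ 0.54423926 -0.25892157  0.52211516]
green [235  56  27   8 142] [ 0.505 -0.271] [0.031 0.006] 84.8
green [ 223   79   43   83 2748] [ 0.5773 -0.2771] [0.0456 0.0974] 84.5
white [261   1  12   9  54] [ 0.457 -0.256] [ 0.464 -0.245]
white [216  60  62  10 254] [ 0.511 -0.303] [ 0.519 -0.239]
white [209  69   4  22  75] [ 0.519 -0.311] [ 0.54  -0.307]
white [277  75   5  23  81] [ 0.525 -0.239] [ 0.547 -0.235]
white [263 102   8  55 179] [ 0.552 -0.254] [ 0.611 -0.246]
white [214 120  10  31 102] [ 0.571 -0.308] [ 0.604 -0.297]
white [268 140   6  37  91] [ 0.593 -0.248] [ 0.634 -0.242]
white [205 152   4  19  62] [ 0.606 -0.32 ] [ 0.627 -0.315]
white [210 157  56  27 963] [ 0.612 -0.314] [ 0.643 -0.251]
red 285.6834319526627 7.6982248520710055 338 [ 0.44723214 -0.2267854   0.11      ]
c2 [ 0.54414912 -0.07549492  0.52179006]
green [229  65  27   7 153] [ 0.5144 -0.0949] [0.0064 0.031 ] 3.7
green [ 226   88   41   80 2678] [ 0.5859 -0.0901] [0.0968 0.0453] 3.1
white [211  70  62   8 253] [ 0.52  -0.125] [ 0.527 -0.061]
white [206  84   5  19  61] [ 0.534 -0.131] [ 0.552 -0.127]
white [267 105   5  37 140] [ 0.555 -0.066] [ 0.594 -0.061]
red 274.530303030303 10.093434343434344 396 [ 0.44955252 -0.05620606  0.11      ]
```

View pics/cz.png

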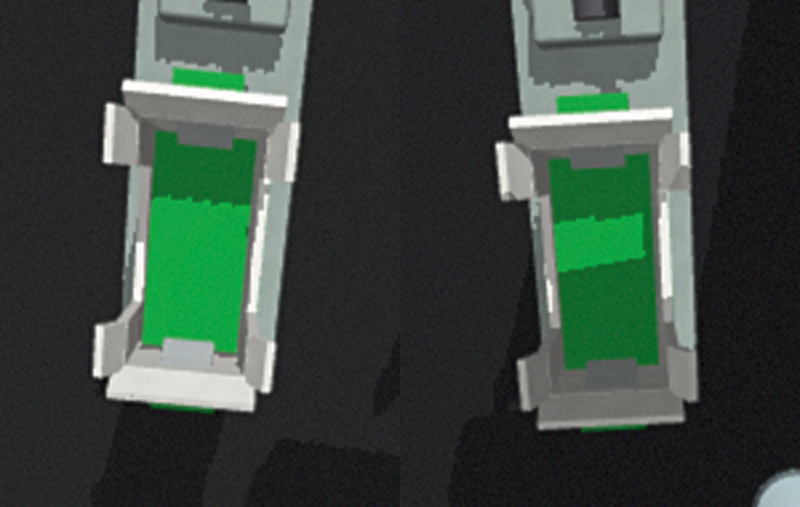

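The green rectangles measure 97 x 45 mm, which matches the 98 x 46 mm given. Column L is at (0.577,-0.277) with yaw -5.5°, and column R at (0.586,-0.090) with yaw +3.1°. I'll test both platforms.

```bash
cat >> h.py <<'E'
COL={'L':(np.array([0.5773,-0.2771]),-5.5),'R':(np.array([0.5859,-0.0901]),3.1)}
def down(y): return [-90,0,y]
def col(c,dx=0,dy=0):
    xy,y=COL[c]; a=np.radians(y); return xy+dx*np.array([np.cos(a),np.sin(a)])+dy*np.array([-np.sin(a),np.cos(a)])
E
python3 - <<'E'
from h import *
for c in 'RL':
    xy=COL[c][0]
    env.goto([*xy,.25],down(COL[c][1])); env.move_straight([*xy,.135],rate=.1)
    f0=env.read_state()['force']
    for z in (.125,.118,.110,.102,.097,.092,.088):
        hit=env.move_straight([*xy,z],rate=.04,force_limit=14)
        s=env.read_state(); print(c,z,hit,np.round(s['position'],4),np.round(s['force']-f0,1),s['clock'])
        if hit: break
    env.move_straight([*xy,.25],rate=.15)
E
```

```text
R 0.125 False [ 0.5857 -0.0901  0.1246] [-0.8 -0.1 -0.3] 12.8
R 0.118 False [ 0.5856 -0.0901  0.1176] [ 0.1  0.4 -0.1] 13.125
R 0.11 False [ 0.5857 -0.0901  0.1096] [-0.1  0.2 -0.3] 13.475
R 0.102 False [ 0.5868 -0.0902  0.1031] [-1.5  0.4  5.6] 13.825
R 0.097 False [ 0.5868 -0.0902  0.0983] [-1.3  1.1  7.8] 14.1
R 0.092 True [ 0.5868 -0.0902  0.0979] [-3.4  1.   6.6] 14.3083
L 0.125 False [ 0.5771 -0.2771  0.1246] [ 0.5 -0.2 -0.8] 17.9583
L 0.118 False [ 0.577  -0.2771  0.1176] [-0.2  0.7 -1.1] 18.2833
L 0.11 False [ 0.577  -0.2771  0.1096] [-0.8  0.2 -0.5] 18.6333
L 0.102 False [ 0.5782 -0.2775  0.1033] [-1.1  0.5  5.2] 18.9833
L 0.097 False [ 0.5782 -0.2775  0.0985] [-1.4  1.3  6.6] 19.2583
L 0.092 False [ 0.5782 -0.2775  0.0936] [-1.5  0.2  6.3] 19.5333
L 0.088 False [ 0.5782 -0.2775  0.0898] [-1.1  0.2  7.2] 19.7833
```

```bash
python3 - <<'E'
from h import *
s=env.read_state(); print(s['opening'],s['position'],s['clock'])
ims=[]
f=env.grab_frame('side'); u,v=proj(f,s['position']); print('side tcp',u,v)
u,v=int(u),int(v); ims.append(cv2.resize(f['image'][v-50:v+50,u-50:u+50],(400,400)))
f=env.grab_frame('scene'); u,v=map(int,proj(f,s['position'])); print('scene tcp',u,v)
ims.append(cv2.resize(f['image'][v-50:v+50,u-50:u+50],(400,400)))
im=np.hstack(ims)
for x in (200,600): cv2.circle(im,(x,200),4,(255,0,255),1)
cv2.imwrite('pics/tips.png',im)
E
```

```text
0.005486472747304415 [ 0.57673758 -0.27681024  0.24846058] 21.0167
side tcp 307.48073844821823 133.36042321219776
scene tcp 168 161
```

View pics/tips.png

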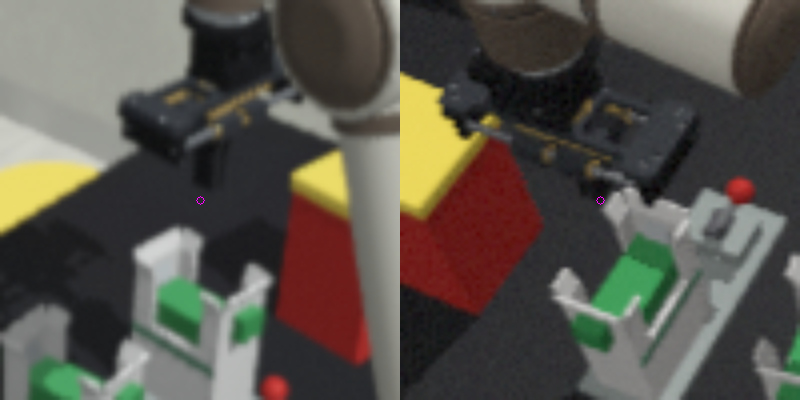

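```bash
python3 - <<'E'
from h import *
c='L'; xy=COL[c][0]
env.move_straight([*xy,.125],rate=.15); f0=env.read_state()['force']; env.move_straight([*xy,.095],rate=.06)
for z in np.arange(.090,.065,-.004):
    hit=env.move_straight([*xy,z],rate=.04,force_limit=12)
    s=env.read_state(); print(c,round(z,3),hit,np.round(s['position'],4),np.round(s['force']-f0,1),s['clock'])
    if hit: break
env.dwell(.1)
f=env.grab_frame('side'); u,v=map(int,proj(f,[*xy,.15])); cv2.imwrite('pics/push.png',cv2.resize(f['image'][v-60:v+60,u-60:u+60],(480,480)))
env.move_straight([*xy,.25],rate=.15); print(env.read_state()['clock'])
E
```

```text
L 0.09 False [ 0.5781 -0.2773  0.0911] [-2.   1.6  9. ] 23.025
L 0.086 False [ 0.5781 -0.2773  0.0872] [-2.   2.3  8.1] 23.275
L 0.082 False [ 0.5781 -0.2773  0.0834] [-2.   2.1  8.7] 23.525
L 0.078 False [ 0.5781 -0.2773  0.0797] [-1.7  2.6 10.5] 23.775
L 0.074 False [ 0.5785 -0.2782  0.0774] [-3.8 -0.5 14.2] 24.025
L 0.07 False [ 0.579  -0.2788  0.0762] [-7.7  1.8 24.1] 24.275
L 0.066 False [ 0.5793 -0.2791  0.0756] [-13.4   5.   36.4] 24.525
26.05
```

View pics/push.png

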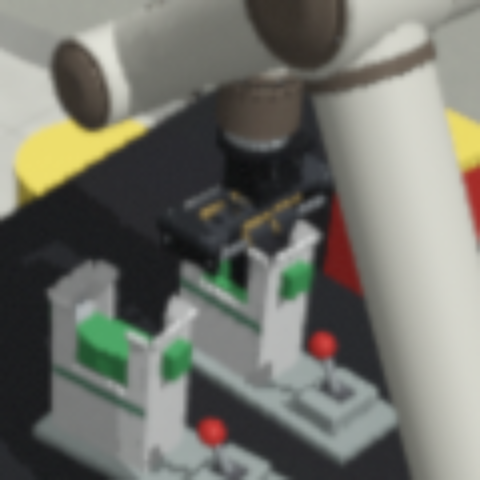

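The arm was stopped at TCP z of about 0.077, with the gripper body just reaching the rim. The platform was pressed, but first contact came at about 0.108 where 0.127 was expected. I'll re-push while measuring the contact height, and check the depth with the wrist camera.

```bash
python3 - <<'E'
from h import *
c='L'; xy=COL[c][0]
env.move_straight([*xy,.118],rate=.2); f0=env.read_state()['force']
f=env.grab_frame('wrist'); a=f['image']
hit=env.move_straight([*xy,.098],rate=.03,force_limit=3.5); s=env.read_state(); print('contact',hit,s['position'],s['force']-f0)
env.move_straight([*xy,.0785],rate=.05); env.dwell(.1); s=env.read_state(); print(s['position'],np.round(s['force']-f0,1))
f2=env.grab_frame('wrist'); b=f2['image']
env.move_straight([*xy,.25],rate=.2); print(env.read_state()['clock'])
np.save('p1',f,allow_pickle=True); np.save('p2',f2,allow_pickle=True)
cv2.imwrite('pics/pp.png',cv2.resize(np.hstack([a,b]),(800,300)))
E
```

```text
contact True [ 0.57761138 -0.27717431  0.1055697 ] [-0.70913582  0.76071687  5.27477928]
[ 0.57762236 -0.2771964   0.08050067] [-2.   2.   8.6]
29.2333
```

View pics/pp.png

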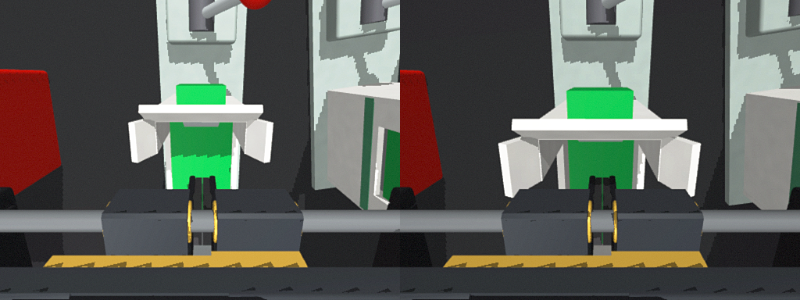

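```bash
python3 - <<'E'
from h import *
for n in ('p1','p2'):
    f=np.load(n+'.npy',allow_pickle=True).item(); hsv=cv2.cvtColor(f['image'],cv2.COLOR_BGR2HSV)
    g=(hsv[...,0]>45)&(hsv[...,0]<80)&(hsv[...,1]>130)&(hsv[...,2]>50)
    print(n,cam(f)[0])
    for v in range(150,245,10):
        u=np.nonzero(g[v,150:400])[0]+150
        if len(u)<20: continue
        a,b=u[0]-.5,u[-1]+.5
        zs=[z for z in np.arange(.06,.2,.001) if np.linalg.norm(pix2z(f,a,v,z)-pix2z(f,b,v,z))<.0462]
        print(v,a,b,round(min(zs),3))
E
```

```text
p1 [ 0.49725573 -0.26901279  0.30088611]
160 217.5 297.5 0.125
170 217.5 296.5 0.124
180 218.5 296.5 0.124
190 218.5 295.5 0.123
200 219.5 295.5 0.123
210 219.5 295.5 0.125
220 219.5 294.5 0.124
230 220.5 294.5 0.124
240 220.5 294.5 0.125
p2 [ 0.49685512 -0.26879539  0.26241924]
150 214.5 297.5 0.091
180 214.5 298.5 0.098
190 214.5 298.5 0.1
200 215.5 298.5 0.099
210 215.5 297.5 0.099
220 216.5 297.5 0.099
230 216.5 296.5 0.098
240 217.5 296.5 0.098
```

The wrist view confirms that the L platform went from z 0.125 to 0.0985, and deeper (about 31 mm) in the earlier push. The shut tips sit about 18 mm above the TCP. R stopped dead after about 10 mm, so R binds. I'll throw lever R.

```bash
python3 - <<'E'
from h import *
f=env.grab_frame('scene'); a=f['image'][140:240,140:260].copy()
p=col('R',-.135,.085)
env.goto([*p,.2],down(3.1)); env.move_straight([*p,.07],rate=.2)
f0=env.read_state()['force']
for dy in (.05,.03,.015,.0,-.015,-.03):
    h=env.move_straight([*col('R',-.135,dy),.07],rate=.06,force_limit=15)
    s=env.read_state(); print(dy,h,np.round(s['position'],4),np.round(s['force']-f0,1))
    if h or np.linalg.norm((s['force']-f0)[:2])>14: break
env.move_straight([*col('R',-.135,.09),.07],rate=.25); env.move_straight([*p,.25],rate=.25)
# look from wrist over both levers
env.goto([0.53,-.17,.34],down(0)); f=env.grab_frame('wrist'); w=f['image'][0:250]
f=env.grab_frame('scene'); b=f['image'][140:240,140:260]
print(env.read_state()['clock'])
cv2.imwrite('pics/lev.png',np.hstack([cv2.resize(b,(300,250)),w[:,:]])[:, :800])
E
```

```text
0.05 False [ 0.4479 -0.0478  0.0697] [ 1.6 -0.4  0.8]
0.03 False [ 0.4491 -0.0679  0.0698] [ 1.3 -0.2 -1. ]
0.015 False [ 0.4501 -0.0829  0.0699] [ 1.3 -0.4  0.2]
0.0 False [ 0.4511 -0.0978  0.07  ] [ 1.2 -0.  -0.3]
-0.015 False [ 0.4519 -0.1128  0.07  ] [ 0.4 -0.6  0.4]
-0.03 True [ 0.4523 -0.1174  0.0697] [-0.  10.5  2.7]
36.25
```

View pics/lev.png

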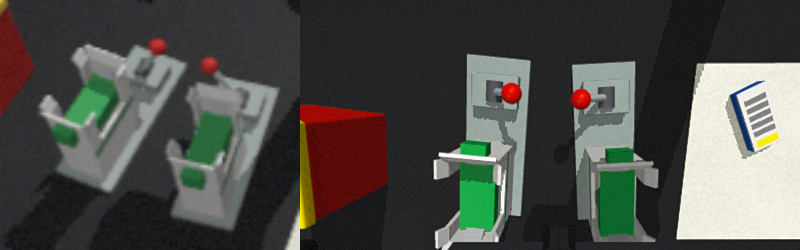

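Lever R now leans to -y and lever L is unchanged, and both platforms are up. Next I'll rectify the mat view onto the z=0.025 plane to measure the cassettes.

```bash
cat >> h.py <<'E'
def rect(f,x0,x1,y0,y1,z=.025,s=2000):
    # rows: +x down, cols: +y right
    W=np.array([[x0,y0],[x0,y1],[x1,y1],[x1,y0]]); src=np.float32([proj(f,[*w,z]) for w in W])
    w,h=int((y1-y0)*s),int((x1-x0)*s)
    return cv2.warpPerspective(f['image'],cv2.getPerspectiveTransform(src,np.float32([[0,0],[w,0],[w,h],[0,h]])),(w,h),flags=cv2.INTER_CUBIC)
def marks(f):
    """yellow patches on the mat level -> [yellow xy, window-centroid xy]"""
    hsv=cv2.cvtColor(f['image'],cv2.COLOR_BGR2HSV); H,S,V=[hsv[...,i] for i in range(3)]
    y=((H>20)&(H<35)&(S>120)&(V>120)).astype(np.uint8); y[243:]=0
    n,l,st,ce=cv2.connectedComponentsWithStats(y); out=[]
    for i in range(1,n):
        if st[i,4]>30: out.append((pix2z(f,*ce[i],.025)[:2],st[i,4]))
    return out
E
python3 - <<'E'
from h import *
env.goto([.64,.25,.36],down(0)); env.dwell(.2)
f=env.grab_frame('wrist'); np.save('m2',f,allow_pickle=True)
for p,a in marks(f): print(np.round(p,4),a)
cv2.imwrite('pics/rect.png',rect(f,.44,.74,.06,.46))
print(env.read_state()['clock'])
E
```

```text
[0.4733 0.5615] 210
[0.4994 0.3378] 172
[0.5164 0.1637] 167
[0.659  0.3279] 142
[0.807  0.3506] 79
38.1
```

View pics/rect.png

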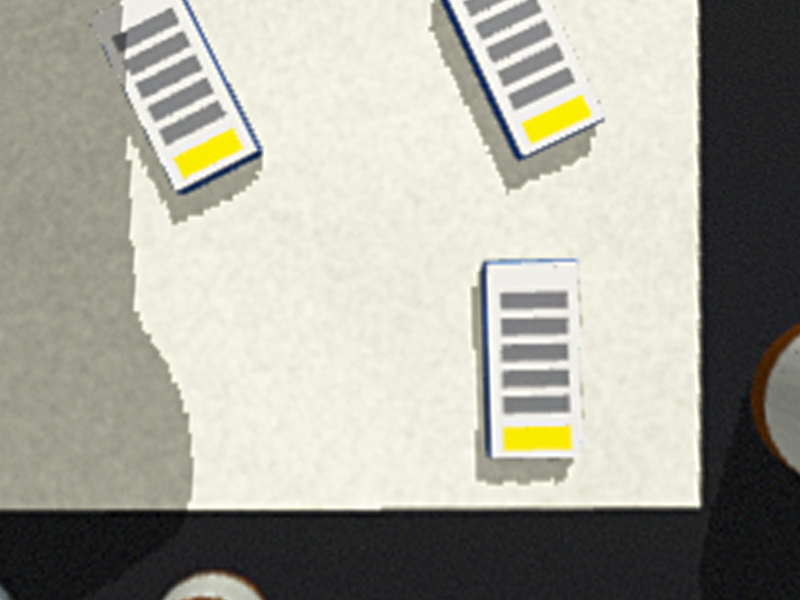

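The yellow patch lies 39.5 mm from the centre, and the three cassettes have yaws of about 26°, 25° and 1°. I'll write a pick-and-load routine that re-measures before each pick, and do the easiest cassette first.

```bash
cat >> h.py <<'E'
def look(c,z=.30):
    """c=(x,y) rough centre -> refined centre, yaw (deg)"""
    env.goto([c[0]+.07,c[1],z],down(0)); env.dwell(.15)
    f=env.grab_frame('wrist'); x0,y0=c[0]-.1,c[1]-.12
    r=rect(f,x0,c[0]+.12,y0,c[1]+.12); hsv=cv2.cvtColor(r,cv2.COLOR_BGR2HSV)
    m=((hsv[...,0]>20)&(hsv[...,0]<35)&(hsv[...,1]>120)&(hsv[...,2]>90)).astype(np.uint8)
    n,l,st,ce=cv2.connectedComponentsWithStats(m); best=None
    for i in range(1,n):
        if st[i,4]<900: continue
        v,u=np.nonzero(l==i); q=cv2.minAreaRect(np.float32(np.c_[v,u])/2000)
        B=cv2.boxPoints(q); e=[B[1]-B[0],B[2]-B[1]]; e.sort(key=np.linalg.norm)
        a=e[0]/np.linalg.norm(e[0]); a=a if a[0]>0 else -a
        y=np.array(q[0])+[x0,y0]; ctr=y-.0395*a
        print('  yellow',np.round(y,4),'size',np.round(q[1],3),'ctr',np.round(ctr,4),'yaw',round(np.degrees(np.arctan2(a[1],a[0])),1))
        if best is None or np.linalg.norm(ctr-c)<np.linalg.norm(best[0]-c): best=(ctr,np.degrees(np.arctan2(a[1],a[0])))
    return best,r
def st(m): s=env.read_state(); print(m,np.round(s['position'],4),np.round(s['force'],1),'op',round(s['opening'],3),'t',round(s['clock'],1)); return s
def pick(ctr,yaw,zg=-.010):
    env.gripper_to(1.0); env.goto([*ctr,.10],down(yaw))
    h=env.move_straight([*ctr,zg],rate=.12,force_limit=7); s=st(f'down hit={h}'); z=s['position'][2]
    if h: z+=.003; env.move_straight([*ctr,z],rate=.05)
    env.gripper_to(0.0,25); st('gripped')
    env.move_straight([*ctr,z+.06],rate=.15); st('lifted'); return z
E
python3 - <<'E'
from h import *
b,r=look((.620,.326)); print(b)
z=pick(*b); print('zg',z)
f=env.grab_frame('side'); s=env.read_state()['position']; u,v=map(int,proj(f,s)); cv2.imwrite('pics/g1.png',cv2.resize(f['image'][v-50:v+50,u-60:u+60],(480,400)))
E
```

```text
yellow [0.6586 0.328 ] size [0.012 0.033] ctr [0.6191 0.3269] yaw 1.5
(array([0.61909546, 0.32693499]), np.float32(1.5482051))
down hit=False [ 0.6198  0.3275 -0.0089] [0.7 0.8 0.4] op 1.001 t 42.3
gripped [ 0.6191  0.3269 -0.01  ] [-0.5 -0.3  1.2] op 0.551 t 43.0
lifted [0.6184 0.3267 0.0505] [-0.4  0.3 -1.5] op 0.547 t 43.6
zg -0.008910689032150823
```

View pics/g1.png

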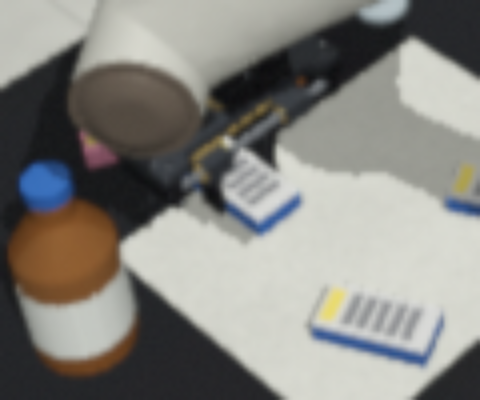

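Cassette held: the opening of 0.55 matches 48 mm. Next: seat it on the latches of column L.

```bash
cat >> h.py <<'E'
def insert(c,zg,d=(0,0)):
    xy=col(c,*d); s=env.read_state()['position']
    env.move_straight([s[0],s[1],.225],rate=.25)
    env.goto([*xy,.225],down(COL[c][1])); s=st('over column')
    if s['opening']<.45: print('LOST'); return False
    env.move_straight([*xy,zg+.176],rate=.15)
    h=env.move_straight([*xy,zg+.1425],rate=.05,force_limit=8); s=st(f'seat hit={h}')
    print('  underside at',round(s['position'][2]-zg+.003,4)); return not h or s['position'][2]-zg+.003<.150
def press(c):
    xy=col(c); env.gripper_to(.85); s=env.read_state()['position']
    env.move_straight([s[0],s[1],.215],rate=.2); env.gripper_to(0.0)
    env.move_straight([*xy,.16],rate=.2); f0=env.read_state()['force']
    for z in (.140,.130,.120,.112,.107,.104):
        h=env.move_straight([*xy,z],rate=.05,force_limit=25); s=env.read_state(); print('  press',z,h,np.round(s['position'],4),np.round(s['force']-f0,1))
        if h: break
    env.move_straight([*xy,.25],rate=.2); st('pressed')
E
python3 - <<'E'
from h import *
ok=insert('L',-.0100); print(ok)
f=env.grab_frame('scene'); u,v=map(int,proj(f,[*COL['L'][0],.15])); a=cv2.resize(f['image'][v-45:v+45,u-45:u+45],(400,400))
f=env.grab_frame('side'); u,v=map(int,proj(f,[*COL['L'][0],.15])); b=cv2.resize(f['image'][v-45:v+45,u-45:u+45],(400,400))
cv2.imwrite('pics/ins.png',np.hstack([a,b]))
E
```

```text
over column [ 0.5778 -0.2762  0.2249] [-0.6 -0.1 -1.2] op 0.548 t 46.6
seat hit=False [ 0.5766 -0.277   0.1322] [-1.4  0.6 -0.3] op 0.549 t 48.0
  underside at 0.1452
True
```

View pics/ins.png

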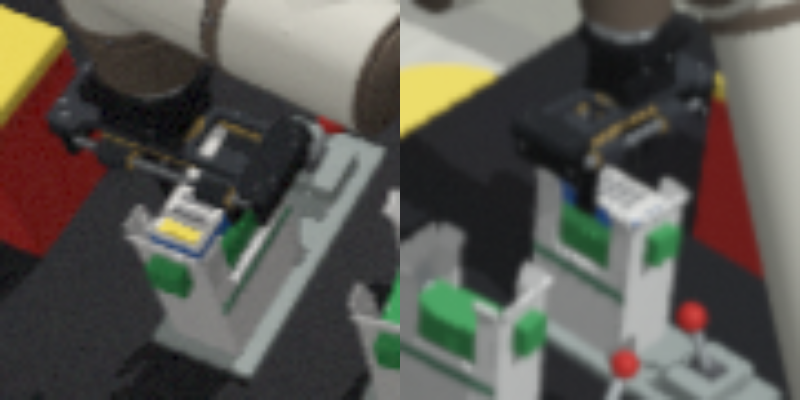

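The cassette is level inside the column. I'll release it and press it home.

```bash
python3 - <<'E'
from h import *
press('L')
xy=COL['L'][0]
env.goto([xy[0]+.06,xy[1]+.0,.34],down(0)); env.dwell(.15)
f=env.grab_frame('wrist'); np.save('l1',f,allow_pickle=True); u,v=map(int,proj(f,[*xy,.13]))
a=cv2.resize(f['image'][max(v-70,0):v+70,u-70:u+70],(400,400))
f=env.grab_frame('side'); u,v=map(int,proj(f,[*xy,.15])); b=cv2.resize(f['image'][v-45:v+45,u-45:u+45],(400,400))
cv2.imwrite('pics/lat.png',np.hstack([a,b])); st('')
E
```

```text
press 0.14 False [ 0.577  -0.277   0.1397] [-1.3 -1.7  0.3]
  press 0.13 False [ 0.577  -0.2769  0.1295] [ 0.4 -0.4 -0. ]
  press 0.12 False [ 0.5775 -0.2773  0.1207] [-1.2  0.2  3.4]
  press 0.112 False [ 0.5776 -0.2774  0.1129] [-1.1 -0.3  4.7]
  press 0.107 False [ 0.578  -0.2776  0.1084] [-1.2 -0.9  7.2]
  press 0.104 False [ 0.578  -0.2776  0.1056] [-0.7 -0.5  7.2]
pressed [ 0.5764 -0.2766  0.2479] [-0.5 -0.3  0.2] op 0.006 t 54.1
 [ 0.6365 -0.2771  0.3386] [ 0.2 -0.1  0.5] op 0.004 t 54.9
```

View pics/lat.png

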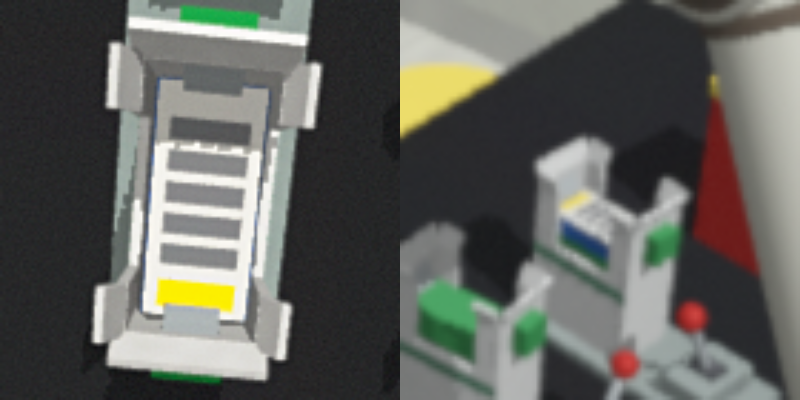

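Both latches (the grey tabs) overlap the cassette's top, so it's latched and in line. Next cassette.

```bash
python3 - <<'E'
from h import *
b,r=look((.4809,.1464)); print(b)
z=pick(*b,zg=-.009)
s=env.read_state()
if s['opening']>.45 and insert('L',-.0100):
    press('L')
    xy=COL['L'][0]; env.goto([xy[0]+.06,xy[1]+.0,.34],down(0)); env.dwell(.15)
f=env.grab_frame('wrist'); u,v=map(int,proj(f,[*COL['L'][0],.13]))
a=cv2.resize(f['image'][max(v-70,0):v+70,max(u-70,0):u+70],(380,380))
f=env.grab_frame('scene'); b=cv2.resize(f['image'][130:280,150:380],(420,380))
cv2.imwrite('pics/lat2.png',np.hstack([a,b])); st('')
E
```

```text
yellow [0.5158 0.1631] size [0.012 0.034] ctr [0.4805 0.1454] yaw 26.6
(array([0.48047013, 0.1454351 ]), np.float32(26.565018))
down hit=False [ 0.4812  0.1458 -0.0083] [0.1 0.7 0.9] op 1.001 t 60.1
gripped [ 0.4805  0.1454 -0.009 ] [-0.6 -0.9  1.4] op 0.547 t 60.9
lifted [0.4798 0.1452 0.0512] [-0.3 -0.5 -0.9] op 0.55 t 61.4
over column [ 0.5776 -0.276   0.225 ] [-0.4  0.4 -0.9] op 0.551 t 63.9
seat hit=False [ 0.5769 -0.2771  0.1323] [-1.6  0.2 -0.2] op 0.55 t 65.2
  underside at 0.1453
  press 0.14 False [ 0.5775 -0.2772  0.1401] [-0.9 -0.4  1.9]
  press 0.13 False [ 0.5785 -0.2777  0.131 ] [ 1.8 -1.6  4. ]
  press 0.12 False [ 0.5786 -0.2777  0.1213] [1.9 0.1 5.2]
  press 0.112 False [ 0.5786 -0.2777  0.1136] [ 0.9 -1.5  6.7]
  press 0.107 False [ 0.5786 -0.2778  0.1091] [ 0.1 -0.5  9.5]
  press 0.104 False [ 0.5786 -0.2778  0.1063] [-0.4 -0.6  9.6]
pressed [ 0.5763 -0.2765  0.2477] [ 0.1  0.1 -0.4] op 0.007 t 71.3
 [ 0.6365 -0.277   0.3386] [ 0.4 -0.3 -0. ] op 0.003 t 72.0
```

View pics/lat2.png

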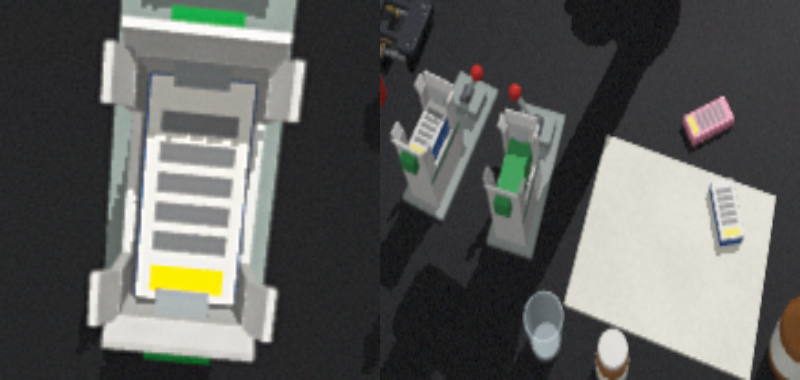

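The second cassette is latched too, with tabs over both ends. One remains on the mat and I have one picture view left.

```bash
python3 - <<'E'
from h import *
b,r=look((.4636,.3211)); print(b)
z=pick(*b,zg=-.009)
s=env.read_state()
if s['opening']>.45 and insert('L',-.0100):
    press('L')
    xy=COL['L'][0]; env.goto([xy[0]+.06,xy[1]+.0,.34],down(0)); env.dwell(.15)
f=env.grab_frame('wrist'); np.save('l3',f,allow_pickle=True); st('')
E
```

```text
yellow [0.4992 0.338 ] size [0.012 0.034] ctr [0.4634 0.3213] yaw 24.9
(array([0.46335478, 0.32134057]), np.float32(24.94392))
down hit=False [ 0.4639  0.3219 -0.0082] [0.3 0.7 0.7] op 1.001 t 77.8
gripped [ 0.4633  0.3213 -0.009 ] [ 0.2 -0.1 -0.2] op 0.546 t 78.6
lifted [0.4628 0.3209 0.0512] [-0.1 -0.3 -1.5] op 0.547 t 79.1
over column [ 0.5777 -0.2762  0.225 ] [-0.2 -1.5 -0.5] op 0.546 t 82.2
seat hit=False [ 0.5771 -0.2771  0.1323] [-1.2 -1.  -1.6] op 0.547 t 83.5
  underside at 0.1453
  press 0.14 False [ 0.5777 -0.2773  0.1404] [ 0.7 -0.4  2.9]
  press 0.13 False [ 0.5786 -0.2778  0.1316] [ 1.1 -1.   6.4]
  press 0.12 False [ 0.5787 -0.2778  0.122 ] [-0.6  0.6  7.9]
  press 0.112 False [ 0.5787 -0.2778  0.1143] [ 0.  -0.   8.8]
  press 0.107 False [ 0.5788 -0.2779  0.1099] [-1.3 -0.1 11.7]
  press 0.104 False [ 0.5788 -0.2779  0.1071] [-1.1  0.4 11.9]
pressed [ 0.5764 -0.2766  0.2478] [-0.5 -0.1 -0.5] op 0.005 t 89.6
 [ 0.6363 -0.277   0.3381] [-0.3  0.2  0.1] op 0.006 t 90.3
```

```bash
python3 - <<'E'
from h import *
xy=COL['L'][0]
for n in ('l1','l3'):
    f=np.load(n+'.npy',allow_pickle=True).item(); h=cv2.cvtColor(f['image'],cv2.COLOR_BGR2HSV)
    y=((h[...,0]>20)&(h[...,0]<35)&(h[...,1]>120)&(h[...,2]>90)).astype(np.uint8)
    k,l,s,c=cv2.connectedComponentsWithStats(y); i=1+np.argmax(s[1:,4]); p=pix2z(f,*c[i],.128)[:2]
    v_,u_=np.nonzero(l==i)
    print(n,'yellow size',np.round(cv2.minAreaRect(np.float32([pix2z(f,a,b,.128)[:2] for a,b in zip(u_,v_)]))[1],4),'centre off axis',np.round(p-.0395*np.array([np.cos(np.radians(-5.5)),np.sin(np.radians(-5.5))])-xy,4))
u,v=map(int,proj(f,[*xy,.13])); a=cv2.resize(f['image'][max(v-70,0):v+70,u-70:u+70],(400,400))
f=env.grab_frame('side'); u,v=map(int,proj(f,[.54,-.18,.12])); b=cv2.resize(f['image'][v-50:v+50,u-50:u+50],(400,400))
g=env.grab_frame('scene')['image']
cv2.imwrite('pics/fin.png',np.vstack([np.hstack([a,b]),cv2.resize(g[130:310,80:440],(800,400))])[:600] if 0 else cv2.resize(np.vstack([np.hstack([a,b]),cv2.resize(g[130:310,80:440],(800,400))]),(600,600)))
E
```

```text
l1 yellow size [0.1094 0.1461] centre off axis [-0.0919 -0.2475]
l3 yellow size [0.1094 0.1461] centre off axis [-0.0919 -0.2475]
```

View pics/fin.png

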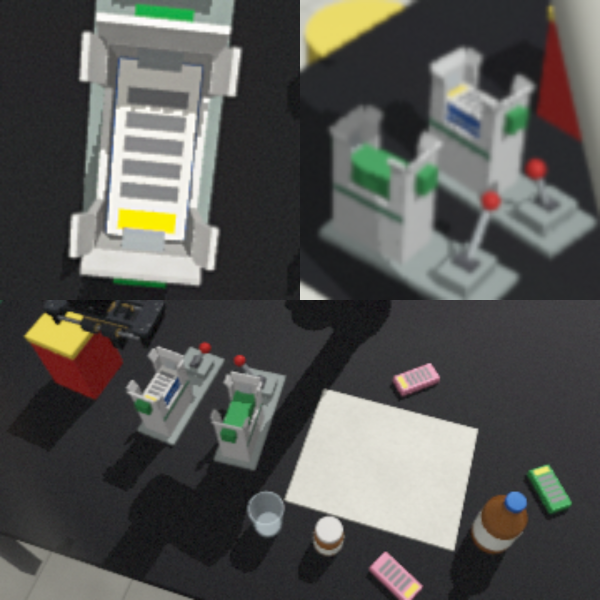

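Tabs overlap both ends of the top cassette, the mat is empty, and the bystanders haven't moved. The yellow blob in the numeric check was the sharps lid, so I'll correct that and hand in if it agrees.

```bash
python3 - <<'E'
from h import *
xy=COL['L'][0]; ok=True; C=[]
for n in ('l1','l3'):
    f=np.load(n+'.npy',allow_pickle=True).item(); h=cv2.cvtColor(f['image'],cv2.COLOR_BGR2HSV)
    y=((h[...,0]>20)&(h[...,0]<35)&(h[...,1]>120)&(h[...,2]>90)).astype(np.uint8)
    u,v=map(int,proj(f,[*xy,.13])); m=np.zeros_like(y); m[v-70 if v>70 else 0:v+70,u-50:u+50]=1; v_,u_=np.nonzero(y*m)
    p=pix2z(f,u_.mean(),v_.mean(),.128)[:2]; a=np.radians(-5.5)
    q=cv2.minAreaRect(np.float32([pix2z(f,i,j,.128)[:2] for i,j in zip(u_,v_)]))
    off=p-.0395*np.array([np.cos(a),np.sin(a)])-xy; print(n,len(u_),np.round(q[1],4),'off axis',np.round(off,4)); ok&=np.linalg.norm(off)<.006
print(st('')['clock'],ok)
if ok: print(env.close_job())
E
```

```text
l1 228 [0.0336 0.0112] off axis [-0.0001  0.0007]
l3 235 [0.0337 0.0114] off axis [-0.0002  0.0009]
 [ 0.6366 -0.2771  0.3391] [0.1 0.3 0.6] op 0.005 t 90.4
90.3667 True
the job is handed in; nothing more can be done
None
```

The job is handed in after about 90 s on the robot's clock. All three cassettes on the mat are latched in the sound column, and the binding column's lever is out of service. I left the pink and green look-alikes where they lay.

- **Platform test:** The column nearer the sharps box is sound. Its platform went down about 31 mm (from arm position) and sprang back. It did not reach 40 mm because the gripper body met the column rim. The other platform stopped dead after about 10 mm, so that column binds.
- **Lever:** I threw the binding column's red lever over until it met its end stop. I left the other lever in service.
- **Loading:** Each cassette let down to the expected seat height and was pressed home, window side up. The peak push readings were about 7, 10 and 12 N.
- **Last checks:** Both latch tabs show over the top cassette. Its centre is about 1 mm off the column axis, and the mat is empty. The levers lean opposite ways, and the bottles and beaker look unmoved.

**Where readings disagreed:**
- **Finger tips:** The shut finger tips touched about 18 mm above the stated tool point. I measured this by force and by camera and worked with it.
- **Rim contact:** In the deepest platform push the arm pressed on the rim with about 36 N, close to the 40 N limit. My force stop did not trigger there because it counts from zero on each small step.
- **First cassette:** It met the pushing fingers about 20 mm lower than expected, but it latched and looked in line.
- **Final position check:** My first try picked up the yellow sharps lid by mistake. I corrected it before handing in.

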